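# Make up the espresso and the mocha bar caddies

## Task

Make up the two bar kits from the things on and behind the red runner. The espresso kit goes in the dark wooden caddy: the tamper standing in the large round well, the steel jigger standing in the small round well and the green-and-white marker lying in the pen groove; the mocha kit goes in the pale caddy, where the latte pen already lies in its groove: the cocoa shaker in the large well and the red jigger (kept for syrup) in the small well. Set everything fully home and upright rather than dropping it, and leave the latte pen, the espresso cup and the cream pot as they are.

Things in the scene. Friction and masses are not known exactly. Their poses are not given: they have to be found in the camera images.
- tamper: espresso tamper (the one among the stock behind the caddies) standing on its steel base: base 57 mm across and 12 mm high, narrow neck, then a brown wooden pear-shaped handle from 26 to 92 mm high, widest (36 mm) at 70 mm. 0.3 to 0.5 kg. Origin: centre of the underside, z up; round.
- steel_jigger: double-cone measuring jigger of plain steel, standing: 75 mm high, foot 40 mm across, rim 44 mm across (to the touch it is a plain near-cylinder 40 to 44 mm wide, without the visible waist: grip it across just below the rim). 0.11 kg. Origin: centre of the underside, z up; round.
- red_jigger: the same jigger painted red: 75 mm high, foot 40 mm, rim 44 mm across (to the touch a near-cylinder; grip it just below the rim). 0.11 kg. Origin: centre of the underside, z up; round.
- cocoa_shaker: steel cocoa shaker with a domed mesh lid, standing: 95 mm high, body 57 mm across up to 68 mm, lid 62 mm across from 68 to 83 mm, domed above. 0.19 kg. Origin: centre of the underside, z up; round.
- marker: felt marker lying on the table, white with a green cap, 135 mm long (its y axis) and 16 to 17 mm thick. 0.02 kg. Origin: middle of its length, at its underside as it first lies; either way round in the groove will do.
- dark_caddy: fixed dark wooden caddy, 180 (y) x 120 (x) x 42 mm high. Origin: centre of underside. Round wells in its 36 mm high top, floors at z 6: LARGE 63 mm wide at (x -13, y 37), SMALL 50 mm at (-13, -42); mouths flare 5 mm all round over the top 9 mm. Groove along y at x 37: floor z 30, 14 mm wide there, 26 at the top, between end boards at y +-80. Yaw 0: groove on the far (+x) side. Espresso kit.
- pale_caddy: fixed pale wooden caddy, 180 (y) x 120 (x) x 42 mm high. Origin: centre of underside. Round wells in its 36 mm high top, floors at z 6: LARGE 63 mm wide at (x -13, y 37), SMALL 50 mm at (-13, -42); mouths flare 5 mm all round over the top 9 mm. Groove along y at x 37: floor z 30, 14 mm wide there, 26 at the top, between end boards at y +-80. Yaw 0: groove on the far (+x) side. Mocha kit.
- latte_pen: thin steel latte-art pen, 148 mm long (its y axis), 9 mm wide, 8 mm high, lying loose in the pale caddy's groove; already in place. Origin: near its middle, at its underside.
- espresso_cup: upright cream-coloured espresso cup with a handle on its -y side, 59 x 83 mm, 55 mm high, among the stock; not part of a kit. Origin: centre of its outline at the underside.
- cream_pot: printed cream tub with a foil lid, 72 mm across and 72 mm high, among the stock; not part of a kit. Origin: centre of the underside.
Mind the look-alikes: they are no part of the job. Of the things that look like the red_jigger, take the one that is farthest to the robot's left at the start.

How it is judged (in metres and radians):
At the end, for the whole second after the job is handed in: Tamper and steel jigger in the dark caddy's large and small well, shaker and red jigger in the pale one's: within 10 mm, under 5 mm off the floor, within 7 degrees of upright; marker in the dark, latte pen in the pale groove, within 12 mm across, 15 mm along, 4.5 degrees. All at rest, released (x of tamper in the frame of dark_caddy between -0.023 and -0.003 m and y of tamper in the frame of dark_caddy between 0.027 and 0.047 m and z of each of tamper, steel_jigger in the frame of dark_caddy below 0.011 m and angle between each of tamper, steel_jigger, cocoa_shaker, red_jigger's own z axis and vertical below 0.12 rad and x of steel_jigger in the frame of dark_caddy between -0.023 and -0.003 m and y of steel_jigger in the frame of dark_caddy between -0.052 and -0.032 m and x of marker in the frame of dark_caddy between 0.025 and 0.049 m and y of marker in the frame of dark_caddy between -0.015 and 0.015 m and z of marker in the frame of dark_caddy between 0.023 and 0.049 m and angle between the y axis of marker and the y axis of dark_caddy, either way round below 0.08 rad and angle between marker's own y axis and vertical between 1.521 and 1.621 rad and x of cocoa_shaker in the frame of pale_caddy between -0.023 and -0.003 m and y of cocoa_shaker in the frame of pale_caddy between 0.027 and 0.047 m and z of each of cocoa_shaker, red_jigger in the frame of pale_caddy below 0.011 m and x of red_jigger in the frame of pale_caddy between -0.023 and -0.003 m and y of red_jigger in the frame of pale_caddy between -0.052 and -0.032 m and x of latte_pen in the frame of pale_caddy between 0.025 and 0.049 m and y of latte_pen in the frame of pale_caddy between -0.019 and 0.011 m and z of latte_pen in the frame of pale_caddy between 0.023 and 0.049 m and angle between the y axis of latte_pen and the y axis of pale_caddy, either way round below 0.08 rad and angle between latte_pen's own y axis and vertical between 1.521 and 1.621 rad and linear speed of each of tamper, steel_jigger, marker, cocoa_shaker, red_jigger below 0.02 m/s); the robot touches nothing.
It fails at once if one of the five things is dropped or thrown: it moves faster than 0.8 m/s with no finger touching it (a fall of about 30 mm) ((linear speed of tamper above 0.8 m/s and contact force between the fingers and tamper below 0.01 N) or (linear speed of steel_jigger above 0.8 m/s and contact force between the fingers and steel_jigger below 0.01 N) or (linear speed of marker above 0.8 m/s and contact force between the fingers and marker below 0.01 N) or (linear speed of cocoa_shaker above 0.8 m/s and contact force between the fingers and cocoa_shaker below 0.01 N) or (linear speed of red_jigger above 0.8 m/s and contact force between the fingers and red_jigger below 0.01 N)).
It fails at once if the espresso cup or the cream pot is shifted by more than 30 mm or tipped over (distance of any of espresso_cup, cream_pot from where it was at the start of the episode above 0.03 m or angle between any of espresso_cup, cream_pot's own z axis and vertical above 0.4 rad).
It fails at once if the latte pen is lifted out of its groove or pushed along by more than 30 mm (distance of latte_pen from where it was at the start of the episode above 0.03 m).
It also fails if it takes over 122 s, if anything falls off the work surface, if the arm or the gripper's body presses on something with over 40 N, if the wrist force passes 120 N, or if a joint passes its speed limit or range.

## Robot

A 6-joint arm with a two-finger parallel gripper is mounted at the origin on a cart in front of the work surface, level with it; the furniture and walls round the work are solid. World frame = base frame: x ahead of the robot, y to its left, z up, the work surface at z = 0. Lengths are in m, angles in degrees, forces in N, time in s.
With the tool pointing down it reaches from about 0.375 to 0.9 m from the base axis. Payload 3.1 kg.
Tool frame: the origin (TCP) lies midway between the tips of the shut fingers; the grasp point (between the pads) lies 19 mm behind it (bot.hold_point_z is the distance from the TCP to the grasp point, in m); z points along the fingers, y is the line along which they close (so a half turn about z gives the same grasp; the last joint's range is limited). The gripper opens to 87 mm and grips with 3 to 60 N. Pads are 19 mm wide; open, the fingers measure 117 mm over their backs; the gripper's body (75 mm by 190 mm) begins 51 mm behind the grasp point.
Start: joints at [-78.008, 30.224, 82.088, -0, 67.689, -10.227], TCP at [0.236, -0.579, 0.223] pointing down, gripper open.
Joint ranges: [-176.69, 176.69], [-43.24, 126.21], [12.49, 139.97], [-82, 262], [0, 151.66], [-163.58, 163.58]. Speed limits (degrees/s): [159.86, 159.86, 180, 180, 180, 180].

## Interface

Orientations are given as a 3x3 rotation matrix whose columns are the frame's x, y, z axes.
In Python, from rig import read_state, optics, order, bot gives the robot as it stands.
- The arm moves only by the tool drive_tool, never from a script. Its argument "steps" is a list of rows, each a list of 7 numbers: the finger opening in mm, from 0 to 87, then the shift along the tool's x, y, z normalised to -1 to 1, where 1 is 0.12 m, then the turn, a rotation vector about the tool's x, y, z normalised to -1 to 1, where 1 is 1.5 rad. In form: [[jaw, tx, ty, tz, ax, ay, az], ...]. A call has 1 to 8 rows; each row is the pose to reach, as a shift and turn from the pose commanded when the call began, along the tool's axes at that moment; what a row does not reach only later rows make up. A row lasts 1/10 s, in which the tool goes at most 50 mm and 8.59 degrees, less where a joint would pass 70% of its speed; a pose out of reach is approached as far as the arm can. A call with a number of a shift or a turn outside -1 to 1 is refused whole. A call with a gripper value outside its range is refused whole. The fingers move at their own pace and stop on an object; the grip force is fixed at half the most. Time passes only in rows, so rows that repeat a pose let the fingers close. It gives the time, the measured TCP pose, the force, the opening and the grip force at its end, in the units of the state.
- read_state(): the state, without advancing time (a new reading comes with each control period).
- optics.capture(name): name is "scene" or "top" or "wrist"; returns a dict with "color" (420x560x3 uint8, blue, green, red), "range_z" (420x560 float32, m along the optical axis (not along the pixel's ray), 0 where there is no reading), "fx", "fy", "cx", "cy" (pixels), "rvec" (rotation vector, rad) and "tvec" (3), from world to camera coordinates, as OpenCV has them. Camera axes: x right, y down, z forward; pixel columns grow to the right and rows downward; lengths in m; the calibration is good to about 2 mm. A picture is of the moment at which its call begins.
- order.hand_in(): hands the job in; it is judged then, once.
The state is a dict: "time_s": time; "joint_positions": joint angles; "qvel": joint speeds; "tau": joint torques, N m; "position": TCP position; "tcp_rot": TCP orientation; "force": force on the tool from outside, world axes, zero at the start; "moment": the same for the moment, N m; "opening": opening from 0.0 (shut) to 1.0 (fully open); "grasp_force": force on a finger pad.
Only numpy, scipy, OpenCV 4.12 (cv2) and the standard library are available. Lean on these libraries where they do the work, as an engineer would, in place of code of your own. Each camera call takes 0.05 s, during which the arm holds its last target. There are 200 camera calls.

## Working session

There is one attempt and no reset: what is moved stays moved. The work goes in short steps, Python scripts to look and compute and a tool call to move; the robot and the scene stay as the last step left them, time stands still between calls to the robot, and variables do not carry over. Pictures are saved under pics/ and viewed, at most 14 in all, crops included, and the job is handed in when it is done.

Besides the shell and the picture viewer there is one more tool, called after ">>>" as name([rows], argument=value, ...), one row to a line, values as JSON. drive_tool: Moves the arm, as the interface text tells. Scaled input: -1 to 1 covers 0.12 m each way for a shift and 1.5 rad each way for a turn. Its arguments: {"type":"object","properties":{"steps":{"type":"array"}},"required":["steps"]}

```bash
ls; mkdir -p pics; cat > h.py <<'E'
import numpy as np, cv2
from rig import read_state, optics, order, bot
def cap(n):
    c=optics.capture(n); R=cv2.Rodrigues(np.array(c['rvec'],float))[0]; t=np.array(c['tvec'],float).ravel()
    z=c['range_z']; v,u=np.mgrid[:z.shape[0],:z.shape[1]]
    P=np.stack([(u-c['cx'])/c['fx']*z,(v-c['cy'])/c['fy']*z,z],-1)
    W=(P-t)@R; W[z==0]=np.nan
    return c,W
E
python3 - <<'E'
from h import *
for n in('scene','top'):
    c,W=cap(n); cv2.imwrite(f'pics/{n}0.png',c['color']); np.savez(f'{n}0.npz',W=W,color=c['color'])
    print(n,c['fx'],np.nanmin(W,(0,1)),np.nanmax(W,(0,1)))
print(read_state(),bot.hold_point_z)
E
```

```text
pics
scene 486.3447599639944 [ 0.03433353 -0.65309955 -0.72777486] [2.35179927 1.46851468 0.42774368]
top 411.1588920110042 [-0.23494595 -1.24968521 -0.73502412] [1.44894835 0.99153694 0.48719911]
{'time_s': 0.1, 'joint_positions': array([-7.80075228e+01,  3.02733412e+01,  8.21447565e+01, -4.56384292e-04,
        6.76891557e+01, -1.02284299e+01]), 'qvel': array([-0.05840239, -0.07504623, -0.12137709, -0.04611626, -0.00960536,
        0.02374007]), 'tau': array([-4.00826184e-05, -4.40984380e+01, -1.77151573e+01,  6.35557529e-02,
        5.33886335e-02, -4.21445066e-05]), 'position': array([ 0.2362452 , -0.57796461,  0.22169649]), 'tcp_rot': array([[ 9.25731568e-01,  3.78181051e-01, -3.96162840e-04],
       [ 3.78181119e-01, -9.25729817e-01,  1.82953833e-03],
       [ 3.25156977e-04, -1.84348269e-03, -9.99998248e-01]]), 'force': array([-0.6204852 , -0.46984197, -0.11430823]), 'moment': array([-0.00579681,  0.00019918, -0.03262395]), 'grasp_force': 0.0, 'opening': 1.0002956969474024} 0.0187
```

View pics/scene0.png

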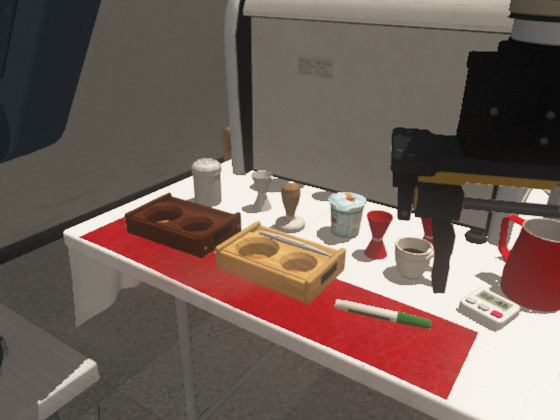

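View pics/top0.png

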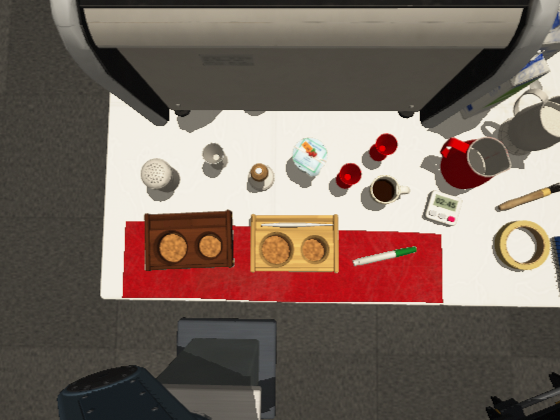

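The top view has these candidates:
- **Red jiggers:** (348,176) and (385,147).
- **Steel jigger:** (213,155).
- **Tamper:** (262,176).
- **Shaker:** (156,173).
- **Marker:** (385,257).
- **Caddies:** dark at (189,240), pale at (295,244).
- **Not to be moved:** cup (385,188) and pot (309,155).

I'll choose the red jigger with the larger y. Next I measure the positions.

```bash
python3 - <<'E'
from h import *
d=np.load('top0.npz');W=d['W'];col=d['color']
for n,(u,v) in dict(shaker=(156,173),steel=(213,155),tamper=(262,174),pot=(309,155),redA=(348,174),redB=(385,147),cup=(385,188),marker=(385,257),dark=(189,240),pale=(295,244),mach=(270,100),timer=(440,208)).items():
    p=W[v,u]; print(n,p.round(3))
S=np.load('scene0.npz');A=np.concatenate([W.reshape(-1,3),S['W'].reshape(-1,3)]);A=A[~np.isnan(A[:,0])]
# height map image, 2mm cells, from both cams: x .35-.85, y -.4..0.5
X=A[(A[:,2]>0.008)&(A[:,2]<.12)&(A[:,0]>.3)&(A[:,0]<.85)&(A[:,1]>-.35)&(A[:,1]<.6)]
print(len(X))
im=np.zeros((150,240),np.float32)
T=W.reshape(-1,3);T=T[~np.isnan(T[:,0])];T=T[(T[:,2]>0.008)&(T[:,2]<.13)&(T[:,0]>.3)&(T[:,0]<.9)&(T[:,1]>-.35)&(T[:,1]<.6)]
m=np.zeros((150,240),np.uint8)
i=((.9-T[:,0])/.004).astype(int);j=((.6-T[:,1])/.004).astype(int);m[i,j]=1
n,l,st,ce=cv2.connectedComponentsWithStats(m)
L=l[i,j]
for k in range(1,n):
    q=T[L==k]
    if len(q)<15: continue
    zt=np.percentile(q[:,2],98);t=q[q[:,2]>zt-.012]
    r=cv2.minAreaRect((q[:,:2]*1000).astype(np.float32)); rt=cv2.minEnclosingCircle((t[:,:2]*1000).astype(np.float32))
    print(k,len(q),'zmax',zt.round(3),'rect',np.round(r[0]),np.round(r[1]),round(r[2],1),'topcirc',np.round(rt[0]),round(rt[1]))
E
```

```text
shaker [0.591 0.045 0.095]
steel [ 0.639 -0.055  0.04 ]
tamper [ 0.592 -0.162  0.089]
pot [ 0.634 -0.254  0.073]
redA [ 0.603 -0.337  0.035]
redB [ 0.66  -0.414  0.038]
cup [ 0.574 -0.414  0.034]
marker [ 0.432 -0.418  0.014]
dark [ 0.461 -0.01   0.036]
pale [ 0.456 -0.229  0.036]
mach [ 0.738 -0.175  0.096]
timer [ 0.536 -0.533  0.016]
36377
1 3627 zmax 0.128 rect [ 738. -137.] [ 41. 424.] 5.2 topcirc [ 720. -139.] 211
2 1024 zmax 0.073 rect [ 635. -255.] [70. 71.] 59.8 topcirc [ 632. -257.] 40
3 450 zmax 0.076 rect [636. -61.] [42. 43.] 0.3 topcirc [637. -62.] 23
4 983 zmax 0.096 rect [592.  49.] [60. 60.] 27.2 topcirc [592.  49.] 31
5 554 zmax 0.093 rect [ 596. -156.] [52. 57.] 23.7 topcirc [ 598. -155.] 17
6 373 zmax 0.076 rect [ 597. -333.] [35. 43.] 89.6 topcirc [ 598. -336.] 22
7 4079 zmax 0.043 rect [461.  -9.] [119. 180.] 2.8 topcirc [462.  -8.] 106
8 4006 zmax 0.043 rect [ 459. -228.] [119. 179.] 0.9 topcirc [ 459. -227.] 105
```

```bash
python3 - <<'E'
from h import *
d=np.load('top0.npz');W=d['W'];S=np.load('scene0.npz')['W']
for nm,Q in(('top',W),('scene',S)):
    A=Q.reshape(-1,3);A=A[~np.isnan(A[:,0])]
    A=A[(A[:,1]>-.4)&(A[:,1]<.1)&(A[:,0]>.66)&(A[:,0]<1.2)]
    for z in np.arange(.03,.5,.05):
        b=A[abs(A[:,2]-z)<.025]
        if len(b)>20: print(nm,z.round(3),'minx',np.percentile(b[:,0],1).round(3),'at y',b[b[:,0].argmin(),1].round(3),len(b))
# caddies
for nm,c in(('dark',(.461,-.009)),('pale',(.459,-.228))):
    A=W.reshape(-1,3);A=A[~np.isnan(A[:,0])];m=(abs(A[:,0]-c[0])<.075)&(abs(A[:,1]-c[1])<.105)
    A=A[m]; q=A[A[:,2]>.03]; r=cv2.minAreaRect((q[:,:2]*1000).astype(np.float32)); print(nm,r)
    lo=A[(A[:,2]<.010)&(abs(A[:,0]-c[0])<.045)&(abs(A[:,1]-c[1])<.075)]
    for s in(1,-1):
        b=lo[(lo[:,1]-c[1])*s>0.005]; print(' well floor',len(b),cv2.minAreaRect((b[:,:2]*1000).astype(np.float32)))
# marker by colour/height
A=W.copy();m=(A[...,2]>.006)&(A[...,2]<.03)&(A[...,0]>.38)&(A[...,0]<.48)&(A[...,1]<-.33)&(A[...,1]>-.52)
q=A[m];print('marker',len(q),cv2.minAreaRect((q[:,:2]*1000).astype(np.float32)),np.percentile(q[:,2],[50,95]))
c=d['color'][120:280,120:460];cv2.imwrite('pics/crop.png',cv2.resize(c,None,fx=2.3,fy=2.3,interpolation=2))
E
```

```text
top 0.03 minx 0.662 at y -0.394 866
top 0.08 minx 0.661 at y -0.262 2163
top 0.13 minx 0.7 at y 0.058 2463
top 0.18 minx 0.698 at y 0.06 3006
top 0.23 minx 0.695 at y 0.064 3764
top 0.28 minx 0.693 at y 0.069 4722
top 0.33 minx 0.691 at y 0.066 2194
top 0.38 minx 0.701 at y 0.061 11622
top 0.43 minx 0.72 at y 0.06 7480
scene 0.03 minx 0.703 at y 0.058 1697
scene 0.08 minx 0.7 at y -0.28 3673
scene 0.13 minx 0.699 at y 0.055 3728
scene 0.18 minx 0.697 at y 0.057 4339
scene 0.23 minx 0.695 at y 0.063 5996
scene 0.28 minx 0.693 at y 0.062 6452
scene 0.33 minx 0.692 at y 0.062 6967
scene 0.38 minx 0.7 at y 0.058 6895
scene 0.43 minx 0.729 at y -0.261 208
dark ((461.1890563964844, -8.603897094726562), (118.2834243774414, 180.09759521484375), 2.808582067489624)
 well floor 607 ((445.77459716796875, 31.166988372802734), (59.54891586303711, 56.56085205078125), 0.6823703646659851)
 well floor 392 ((450.7161865234375, -48.92167663574219), (47.359375, 45.333744049072266), 46.47251892089844)
pale ((458.5304260253906, -227.87863159179688), (118.55694580078125, 179.2039794921875), 0.8609706163406372)
 well floor 685 ((444.8551940917969, -190.3990478515625), (61.50471115112305, 61.61458206176758), 45.805904388427734)
 well floor 426 ((447.1103210449219, -270.04083251953125), (48.54087448120117, 46.678436279296875), 0.5687652826309204)
marker 458 ((423.7564392089844, -419.9886169433594), (40.796634674072266, 134.3319091796875), 10.928827285766602) [0.01403981 0.01736277]
```

View pics/crop.png

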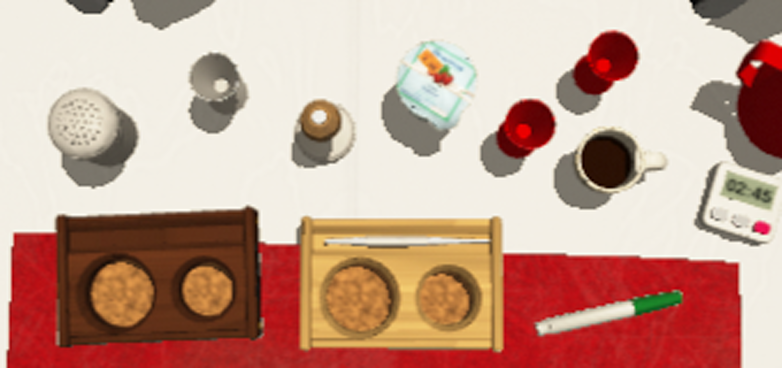

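The crop confirms the choices: the red jigger at top px (348,176) has the larger y, and the pot and cup stand either side of it. I still need the marker's pose.

```bash
python3 - <<'E'
from h import *
d=np.load('top0.npz');W=d['W'];c=d['color'].astype(int)
red=(c[...,2]>90)&(c[...,1]<40)&(c[...,0]<40)
m=(~red)&(W[...,2]>.008)&(W[...,2]<.03)&(W[...,0]>.38)&(W[...,0]<.48)&(W[...,1]<-.33)&(W[...,1]>-.52)
n,l,st,_=cv2.connectedComponentsWithStats(m.astype(np.uint8)); k=1+st[1:,4].argmax(); q=W[l==k]
print(st[k],cv2.minAreaRect((q[:,:2]*1000).astype(np.float32)))
a=np.polyfit(q[:,1],q[:,0],1);print('yaw',np.degrees(np.arctan(-a[0])),'x at -.42',np.polyval(a,-.42),'y',q[:,1].min(),q[:,1].max())
for y0 in np.arange(-.48,-.355,.02):
  b=q[abs(q[:,1]-y0)<.01]; print(y0.round(2),len(b),np.percentile(b[:,0],[0,50,100]).round(4),b[:,2].max().round(4))
E
```

```text
[353 246  64  20 450] ((434.37066650390625, -417.9077453613281), (16.1057071685791, 134.68048095703125), 14.262514114379883)
yaw 13.44633038822505 x at -.42 0.43551320027636226 y -0.48304725925985686 -0.3518260804400675
-0.48 37 [0.4408 0.4493 0.4556] 0.0171
-0.46 71 [0.4364 0.445  0.4534] 0.0179
-0.44 70 [0.432  0.4405 0.4489] 0.0201
-0.42 71 [0.4253 0.436  0.4443] 0.0182
-0.4 72 [0.4207 0.4315 0.4399] 0.018
-0.38 68 [0.4163 0.4252 0.4353] 0.0182
-0.36 61 [0.4139 0.4223 0.4289] 0.0189
```

>>> drive_tool([
  [60,0,0,0,0,0,-0.2],
  [60,0,0,0,0,0,-0.4],
  [60,0,0,0,0,0,-0.6],
  [60,0,0,0,0,0,-0.79],
  [60,0,0,0,0,0,-0.79],
  [60,0,0,0,0,0,-0.79],
  [60,0,0,0,0,0,-0.79],
  [60,0,0,0,0,0,-0.79],
])

```text
time_s: 0.9
position: [0.2363, -0.5781, 0.222]
tcp_rot: [[-0.008, 1.0, -0.0], [1.0, 0.008, 0.001], [0.001, -0.0, -1.0]]
force: [0.2, -0.1, 0.0]
opening: 0.692
grasp_force: 0.0
```

>>> drive_tool([
  [40,0.17,0.21,0.1,0,0,0],
  [40,0.34,0.42,0.2,0,0,0],
  [40,0.5,0.63,0.3,0,0,0],
  [40,0.67,0.83,0.4,0,0,0],
])

```text
time_s: 1.3
position: [0.3365, -0.497, 0.1737]
tcp_rot: [[-0.002, 1.0, -0.0], [1.0, 0.002, 0.001], [0.001, -0.0, -1.0]]
force: [0.2, -0.1, -0.1]
opening: 0.478
grasp_force: 0.0
```

>>> drive_tool([
  [40,0.17,0.2,0.1,0,0,0],
  [40,0.34,0.4,0.2,0,0,-0.08],
  [40,0.5,0.6,0.3,0,0,-0.158],
  [40,0.67,0.82,0.5,0,0,-0.158],
  [40,0.67,0.82,0.5,0,0,-0.158],
  [40,0.67,0.82,0.5,0,0,-0.158],
])

```text
time_s: 1.9
position: [0.4341, -0.4164, 0.1137]
tcp_rot: [[-0.239, 0.971, -0.002], [0.971, 0.239, 0.001], [0.002, -0.001, -1.0]]
force: [0.7, -0.2, -0.6]
opening: 0.456
grasp_force: 0.0
```

```bash
python3 - <<'E'
from h import *
c,W=cap('wrist'); cv2.imwrite('pics/w1.png',c['color'])
s=read_state();print(s['position'],s['tcp_rot'])
col=c['color'].astype(int)
red=(col[...,2]>70)&(col[...,1]<45)&(col[...,0]<45)
m=(~red)&(W[...,2]>.007)&(W[...,2]<.03)&(W[...,0]>.38)&(W[...,0]<.48)&(W[...,1]<-.33)&(W[...,1]>-.52)
n,l,st,_=cv2.connectedComponentsWithStats(m.astype(np.uint8))
k=1+st[1:,4].argmax();q=W[l==k];print(st[k],cv2.minAreaRect((q[:,:2]*1000).astype(np.float32)),np.percentile(q[:,2],98))
E
```

```text
[ 0.43390162 -0.41765133  0.11446262] [[-2.37251353e-01  9.71448197e-01 -4.43762487e-04]
 [ 9.71448293e-01  2.37251281e-01 -2.10275009e-04]
 [-9.89880596e-05 -4.80980341e-04 -9.99999879e-01]]
[ 266  129   18  132 2191] ((431.20172119140625, -410.68902587890625), (15.449471473693848, 117.91490936279297), 14.219610214233398) 0.015991208136268212
```

View pics/w1.png

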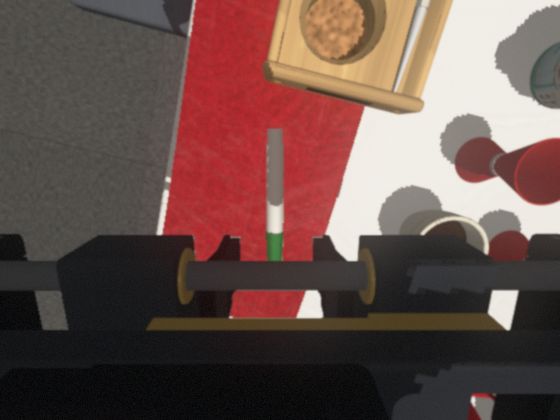

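The wrist view shows the marker at (275,190), centred between the fingers, with the pose agreeing to about 1 mm. Now descend and grip.

>>> drive_tool([
  [40,0,0,0.2,0,0,0],
  [40,0,0,0.4,0,0,0],
  [40,0,0,0.6,0,0,0],
  [40,0,0,0.75,0,0,0],
  [40,0,0,0.85,0,0,0],
  [40,0,0,0.9,0,0,0],
  [40,0,0,0.9,0,0,0],
])

```text
time_s: 2.65
position: [0.4336, -0.418, 0.0064]
tcp_rot: [[-0.236, 0.972, -0.0], [0.972, 0.236, 0.0], [0.0, -0.0, -1.0]]
force: [0.2, -0.1, 0.5]
opening: 0.459
grasp_force: 0.0
```

>>> drive_tool([
  [8,0,0,0,0,0,0],
  [8,0,0,0,0,0,0],
  [8,0,0,0,0,0,0],
  [8,0,0,0,0,0,0],
  [8,0,0,0,0,0,0],
  [8,0,0,0,0,0,0],
])

```text
time_s: 3.25
position: [0.4342, -0.4176, 0.0071]
tcp_rot: [[-0.237, 0.972, 0.0], [0.972, 0.237, -0.001], [-0.001, 0.0, -1.0]]
force: [-1.4, -0.0, 4.0]
opening: 0.164
grasp_force: 30.0
```

>>> drive_tool([
  [8,0,0,-0.1,0,0,0],
  [8,0,0,-0.3,0,0,0],
  [8,0,0,-0.5,0,0,0.04],
  [8,0,0,-0.7,0,0,0.08],
  [8,0,0,-0.9,0,0,0.12],
  [8,0,0,-0.9,0,0,0.159],
  [8,0,0,-0.9,0,0,0.159],
  [8,0,0,-0.9,0,0,0.159],
])

```text
time_s: 4.05
position: [0.4338, -0.4169, 0.1146]
tcp_rot: [[-0.002, 1.0, -0.0], [1.0, 0.002, 0.001], [0.001, -0.0, -1.0]]
force: [-0.1, -0.1, 0.4]
opening: 0.161
grasp_force: 30.0
```

```bash
python3 - <<'E'
from h import *
c,W=cap('wrist'); cv2.imwrite('pics/w2.png',c['color'][100:300,150:420])
s=read_state();print(s['position'],s['tcp_rot'],s['opening'],s['grasp_force'])
c,W=cap('scene'); cv2.imwrite('pics/s2.png',cv2.resize(c['color'][120:380,250:500],None,fx=2,fy=2))
E
```

```text
[ 0.43375181 -0.41684003  0.11422172] [[-1.56494877e-03  9.99998556e-01 -6.63117756e-04]
 [ 9.99998227e-01  1.56564194e-03  1.04608273e-03]
 [ 1.04711942e-03 -6.61479514e-04 -9.99999233e-01]] 0.1607137418281111 29.99365657567978
```

View pics/s2.png

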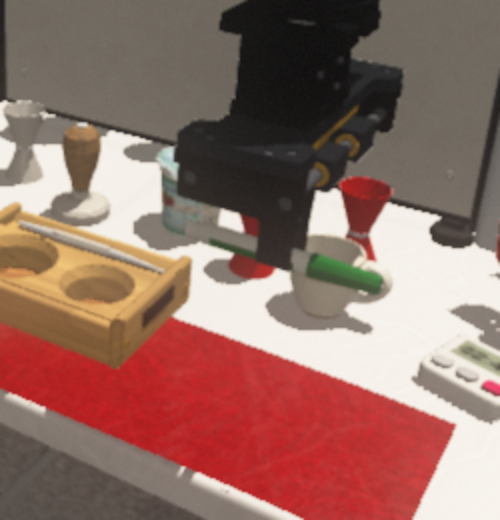

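The scene crop shows the marker held level at (290,255).

>>> drive_tool([
  [8,0.2,0.03,0,0,0,0],
  [8,0.4,0.07,0,0,0,0],
  [8,0.6,0.1,0,0,0,0],
  [8,0.86,0.134,0,0,0,0],
])

```text
time_s: 4.55
position: [0.4501, -0.3139, 0.114]
tcp_rot: [[0.0, 1.0, -0.0], [1.0, -0.0, 0.0], [0.0, -0.0, -1.0]]
force: [0.6, 0.1, -0.5]
opening: 0.164
grasp_force: 30.0
```

>>> drive_tool([
  [8,0.2,0.03,0,0,0,0],
  [8,0.4,0.07,0,0,0,0],
  [8,0.6,0.1,0,0,0,0],
  [8,0.86,0.134,0,0,0,0],
])

```text
time_s: 4.95
position: [0.4663, -0.2106, 0.1141]
tcp_rot: [[-0.0, 1.0, -0.0], [1.0, 0.0, -0.0], [-0.0, -0.0, -1.0]]
force: [-0.1, 0.7, 0.5]
opening: 0.16
grasp_force: 30.0
```

>>> drive_tool([
  [8,0.2,0.03,0,0,0,0],
  [8,0.4,0.07,0,0,0,0],
  [8,0.6,0.1,0,0,0,0],
  [8,0.86,0.134,0,0,0,0],
])

```text
time_s: 5.35
position: [0.4823, -0.1073, 0.1141]
tcp_rot: [[-0.0, 1.0, -0.0], [1.0, 0.0, 0.0], [0.0, -0.0, -1.0]]
force: [0.6, -0.2, -0.4]
opening: 0.165
grasp_force: 30.0
```

>>> drive_tool([
  [8,0.2,0.03,0,0,0,0],
  [8,0.4,0.07,0,0,0,-0.01],
  [8,0.6,0.1,0,0,0,-0.02],
  [8,0.84,0.134,0,0,0,-0.0315],
  [8,0.84,0.134,0,0,0,-0.0315],
  [8,0.84,0.134,0,0,0,-0.0315],
])

```text
time_s: 5.95
position: [0.4979, -0.0065, 0.1141]
tcp_rot: [[-0.05, 0.999, -0.001], [0.999, 0.05, -0.0], [-0.0, -0.001, -1.0]]
force: [0.2, 0.3, 0.3]
opening: 0.163
grasp_force: 30.0
```

```bash
python3 - <<'E'
from h import *
s=read_state();print(s['position'],s['tcp_rot'])
for n in('wrist','top'):
  c,W=cap(n); cv2.imwrite(f'pics/{n}3.png',c['color'])
  if n=='top':
    m=(W[...,2]>.1)&(W[...,2]<.14)&(abs(W[...,0]-.498)<.05)&(abs(W[...,1])<.12); q=W[m]; print(len(q), q[:,1].min() if len(q) else 0,q[:,1].max() if len(q) else 0)
E
```

```text
[ 0.49792344 -0.00654968  0.11413607] [[-4.97983349e-02  9.98758856e-01 -9.34875533e-04]
 [ 9.98759291e-01  4.97982541e-02 -1.09464240e-04]
 [-6.27732098e-05 -9.39166761e-04 -9.99999557e-01]]
242 -0.07489011996797021 -0.008920258046438288
```

View pics/wrist3.png

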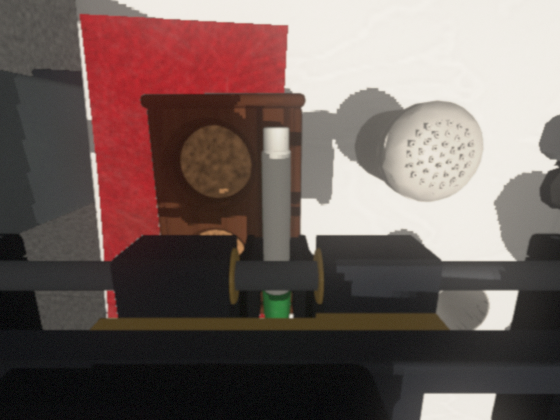

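The marker (277,200) lines up with the groove. Lower it and release.

>>> drive_tool([
  [8,0,0,0.15,0,0,0],
  [8,0,0,0.3,0,0,0],
  [8,0,0,0.42,0,0,0],
  [8,0,0,0.5,0,0,0],
  [8,0,0,0.56,0,0,0],
  [8,0,0,0.6,0,0,0],
  [8,0,0,0.63,0,0,0],
  [8,0,0,0.63,0,0,0],
])

```text
time_s: 6.85
position: [0.4989, -0.0072, 0.039]
tcp_rot: [[-0.047, 0.999, 0.001], [0.999, 0.047, -0.0], [-0.0, 0.001, -1.0]]
force: [0.8, -0.2, -0.9]
opening: 0.162
grasp_force: 30.0
```

>>> drive_tool([
  [8,0,0,0.005,0,0,0],
  [18,0,0,0.005,0,0,0],
  [22,0,0,0.005,0,0,0],
  [28,0,0,0,0,0,0],
  [28,0,0,-0.1,0,0,0],
  [28,0,0,-0.3,0,0,0],
  [28,0,0,-0.6,0,0,0],
  [28,0,0,-0.9,0,0,0],
])

```text
time_s: 7.65
position: [0.4974, -0.0067, 0.1485]
tcp_rot: [[-0.048, 0.999, -0.001], [0.999, 0.048, 0.0], [0.0, -0.001, -1.0]]
force: [-0.4, 1.1, -0.5]
opening: 0.323
grasp_force: 0.0
```

```bash
python3 - <<'E'
from h import *
s=read_state();print(s['position'])
c,W=cap('wrist'); cv2.imwrite('pics/w4.png',c['color']); np.save('w4.npy',W)
E
```

```text
[ 0.49743429 -0.00673419  0.14849759]
```

View pics/w4.png

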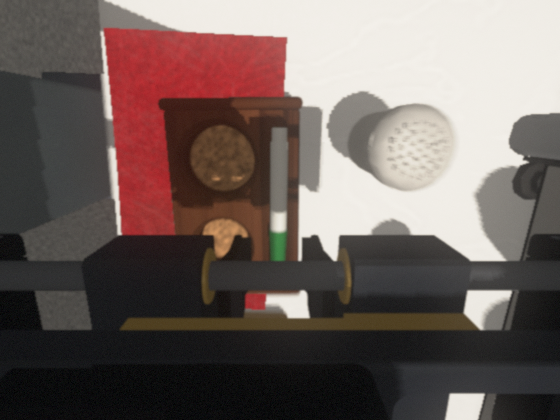

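The marker lies in the groove (278,200). Next is the shaker: turn so the fingers close along y.

>>> drive_tool([
  [60,0.1,0,0,0,0,0.1],
  [80,0.2,0,0,0,0,0.2],
  [87,0.3,0,0,0,0,0.3],
  [87,0.4,0,0,0,0,0.4],
  [87,0.47,0,0,0,0,0.5],
  [87,0.47,0,0,0,0,0.54],
  [87,0.47,0,0,0,0,0.54],
])

```text
time_s: 8.4
position: [0.4953, 0.0498, 0.1476]
tcp_rot: [[0.69, 0.724, 0.0], [0.724, -0.69, -0.0], [0.0, 0.0, -1.0]]
force: [-0.3, -0.0, -0.2]
opening: 0.874
grasp_force: 0.0
```

>>> drive_tool([
  [87,0,0,0,0,0,0.1],
  [87,0,0,0,0,0,0.2],
  [87,0,0,0,0,0,0.3],
  [87,0,0,0,0,0,0.4],
  [87,0,0,0,0,0,0.5],
  [87,0,0,0,0,0,0.54],
  [87,0,0,0,0,0,0.54],
  [87,0,0,0,0,0,0.54],
])

```text
time_s: 9.2
position: [0.4954, 0.0493, 0.1472]
tcp_rot: [[1.0, 0.001, 0.0], [0.001, -1.0, -0.0], [0.0, 0.0, -1.0]]
force: [-0.2, 0.4, 0.2]
opening: 0.996
grasp_force: 0.0
```

```bash
python3 - <<'E'
from h import *
s=read_state();print(s['position'],s['tcp_rot'].round(4),s['joint_positions'].round(1))
c,W=cap('wrist'); cv2.imwrite('pics/w5.png',c['color'])
c,W=cap('top')
def circ(x,y,r,z0,z1,n):
    q=W[(np.hypot(W[...,0]-x,W[...,1]-y)<r)&(W[...,2]>z0)&(W[...,2]<z1)]
    print(n,len(q),cv2.minEnclosingCircle((q[:,:2]*1000).astype(np.float32)),cv2.minAreaRect((q[:,:2]*1000).astype(np.float32))) if len(q)>5 else print(n,len(q))
circ(.592,.049,.045,.06,.1,'shaker');circ(.637,-.061,.035,.065,.08,'steel');circ(.598,-.155,.03,.055,.1,'tamp')
circ(.598,-.336,.035,.065,.08,'red')
q=W[(W[...,2]>.039)&(abs(W[...,0]-.498)<.025)&(abs(W[...,1]+.007)<.072)];print('marker',cv2.minAreaRect((q[:,:2]*1000).astype(np.float32)),np.percentile(q[:,2],[50,98]))
E
```

```text
[0.49542791 0.04928032 0.14719219] [[ 1.e+00  6.e-04  2.e-04]
 [ 6.e-04 -1.e+00 -1.e-04]
 [ 2.e-04  1.e-04 -1.e+00]] [ -7.2  27.1 104.4  -0.   48.5  82.8]
shaker 799 ((592.0421752929688, 49.732662200927734), 31.20567512512207) ((592.5291748046875, 49.30805206298828), (60.96134948730469, 59.97214889526367), 29.785242080688477)
steel 153 ((635.70849609375, -61.39134979248047), 22.249759674072266) ((636.10302734375, -60.615318298339844), (42.764522552490234, 41.494441986083984), 89.6389389038086)
tamp 266 ((598.1551513671875, -155.93948364257812), 18.118249893188477) ((597.84716796875, -155.8912353515625), (33.64488220214844, 34.54387283325195), 88.60128784179688)
red 158 ((597.4640502929688, -336.17034912109375), 22.105159759521484) ((597.28955078125, -336.1806640625), (42.614139556884766, 42.044036865234375), 0.9073882699012756)
marker ((497.9912109375, -4.8419036865234375), (139.6590576171875, 49.9825553894043), 89.99658203125) [0.48133885 0.51501674]
```

>>> drive_tool([
  [87,0.2,0,0,0,0,0],
  [87,0.4,0,0,0,0,0],
  [87,0.6,0,0,0,0,0],
  [87,0.805,0,0,0,0,0],
  [87,0.805,0,0,0,0,0],
])

```text
time_s: 9.8
position: [0.5959, 0.0488, 0.1473]
tcp_rot: [[1.0, -0.001, 0.005], [-0.001, -1.0, -0.0], [0.005, 0.0, -1.0]]
force: [-0.1, -0.2, -0.4]
opening: 1.0
grasp_force: 0.0
```

>>> drive_tool([
  [87,0,0,0.2,0,0,0],
  [87,0,0,0.4,0,0,0],
  [87,0,0,0.6,0,0,0],
  [87,0,0,0.76,0,0,0],
  [87,0,0,0.76,0,0,0],
])

```text
time_s: 10.3
position: [0.5884, 0.0495, 0.0532]
tcp_rot: [[1.0, -0.001, -0.008], [-0.001, -1.0, 0.001], [-0.008, -0.001, -1.0]]
force: [-0.3, 0.1, -0.2]
opening: 1.005
grasp_force: 0.0
```

>>> drive_tool([
  [70,0,0,0,0,0,0],
  [55,0,0,0,0,0,0],
  [50,0,0,0,0,0,0],
  [50,0,0,0,0,0,0],
  [50,0,0,0,0,0,0],
  [50,0,0,0,0,0,0],
])

```text
time_s: 10.9
position: [0.5927, 0.0496, 0.0567]
tcp_rot: [[1.0, -0.002, 0.002], [-0.002, -1.0, 0.0], [0.002, -0.0, -1.0]]
force: [0.2, 1.9, 5.0]
opening: 0.689
grasp_force: 29.9
```

>>> drive_tool([
  [50,0,0,-0.1,0,0,0],
  [50,0,0,-0.25,0,0,0],
  [50,0,0,-0.4,0,0,0],
  [50,0,0,-0.55,0,0,0],
  [50,0,0,-0.7,0,0,0],
  [50,0,0,-0.7,0,0,0],
])

```text
time_s: 11.5
position: [0.5936, 0.0489, 0.1422]
tcp_rot: [[1.0, -0.001, 0.005], [-0.001, -1.0, -0.001], [0.005, 0.001, -1.0]]
force: [1.3, 0.4, -2.0]
opening: 0.687
grasp_force: 30.0
```

>>> drive_tool([
  [50,-0.08,0.13,0,0,0,0],
  [50,-0.16,0.27,0,0,0,0],
  [50,-0.25,0.4,0,0,0,0],
  [50,-0.33,0.53,0,0,0,0],
  [50,-0.41,0.667,0,0,0,0],
])

```text
time_s: 12.0
position: [0.5404, -0.0317, 0.1384]
tcp_rot: [[1.0, -0.001, -0.004], [-0.001, -1.0, 0.0], [-0.004, -0.0, -1.0]]
force: [0.6, -0.7, -1.7]
opening: 0.689
grasp_force: 30.0
```

>>> drive_tool([
  [50,-0.08,0.13,0,0,0,0],
  [50,-0.16,0.27,0,0,0,0],
  [50,-0.25,0.4,0,0,0,0],
  [50,-0.33,0.53,0,0,0,0],
  [50,-0.41,0.667,0,0,0,0],
])

```text
time_s: 12.5
position: [0.4911, -0.1113, 0.1385]
tcp_rot: [[1.0, -0.002, -0.004], [-0.002, -1.0, 0.001], [-0.004, -0.001, -1.0]]
force: [0.3, -0.7, -2.4]
opening: 0.692
grasp_force: 30.0
```

>>> drive_tool([
  [50,-0.08,0.13,0,0,0,0],
  [50,-0.16,0.27,0,0,0,0],
  [50,-0.25,0.4,0,0,0,0],
  [50,-0.33,0.53,0,0,0,0],
  [50,-0.41,0.667,0,0,0,0],
  [50,-0.41,0.667,0,0,0,0],
  [50,-0.41,0.667,0,0,0,0],
  [50,-0.41,0.667,0,0,0,0],
])

```text
time_s: 13.3
position: [0.4436, -0.19, 0.1393]
tcp_rot: [[1.0, -0.001, -0.001], [-0.001, -1.0, 0.001], [-0.001, -0.001, -1.0]]
force: [0.9, 0.0, -2.3]
opening: 0.689
grasp_force: 30.0
```

```bash
python3 - <<'E'
from h import *
s=read_state();print(s['position'],s['tcp_rot'].round(4),s['force'])
c,W=cap('scene');cv2.imwrite('pics/s6.png',cv2.resize(c['color'][100:320,80:400],None,fx=2,fy=2))
q=W[(np.hypot(W[...,0]-.445,W[...,1]+.191)<.045)&(W[...,2]>.05)&(W[...,2]<.15)]
for z in np.arange(.06,.15,.01):
    b=q[abs(q[:,2]-z)<.005]
    if len(b)>10: print(z,len(b),np.percentile(b,[2,98],axis=0).round(3).tolist())
E
```

```text
[ 0.44355415 -0.19003281  0.13926807] [[ 1.     -0.0014 -0.0012]
 [-0.0014 -1.      0.0011]
 [-0.0013 -0.0011 -1.    ]] [ 0.90582617  0.00970837 -2.33355247]
0.08999999999999998 181 [[0.414, -0.219, 0.086], [0.45, -0.174, 0.095]]
0.09999999999999998 204 [[0.413, -0.219, 0.095], [0.451, -0.171, 0.105]]
0.10999999999999997 209 [[0.413, -0.219, 0.105], [0.45, -0.172, 0.115]]
0.11999999999999997 217 [[0.413, -0.219, 0.115], [0.459, -0.174, 0.125]]
0.12999999999999995 214 [[0.413, -0.219, 0.125], [0.448, -0.173, 0.135]]
0.13999999999999996 223 [[0.413, -0.231, 0.135], [0.447, -0.157, 0.145]]
```

View pics/s6.png

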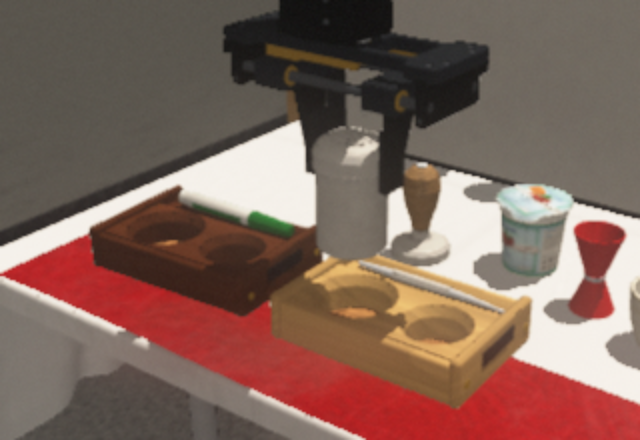

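The shaker hangs upright over the pale caddy's large well (crop 350,200). Lower it.

>>> drive_tool([
  [50,0.013,0.008,0.1,0,0,0],
  [50,0.013,0.008,0.2,0,0,0],
  [50,0.013,0.008,0.28,0,0,0],
  [50,0.013,0.008,0.33,0,0,0],
  [50,0.013,0.008,0.38,0,0,0],
  [50,0.013,0.008,0.42,0,0,0],
  [50,0.013,0.008,0.42,0,0,0],
])

```text
time_s: 14.05
position: [0.4454, -0.1914, 0.0888]
tcp_rot: [[1.0, -0.001, -0.001], [-0.001, -1.0, 0.001], [-0.001, -0.001, -1.0]]
force: [0.6, -0.4, -2.7]
opening: 0.688
grasp_force: 30.0
```

>>> drive_tool([
  [50,0,0,0.04,0,0,0],
  [50,0,0,0.08,0,0,0],
  [50,0,0,0.12,0,0,0],
  [50,0,0,0.16,0,0,0],
  [50,0,0,0.19,0,0,0],
  [50,0,0,0.205,0,0,0],
  [50,0,0,0.205,0,0,0],
])

```text
time_s: 14.75
position: [0.4455, -0.1915, 0.0645]
tcp_rot: [[1.0, -0.001, -0.0], [-0.001, -1.0, 0.0], [-0.0, -0.0, -1.0]]
force: [0.1, -0.2, -2.0]
opening: 0.686
grasp_force: 30.0
```

>>> drive_tool([
  [50,0,0,0.012,0,0,0],
  [50,0,0,0.015,0,0,0],
  [62,0,0,0.015,0,0,0],
  [68,0,0,0.015,0,0,0],
  [74,0,0,0.015,0,0,0],
  [76,0,0,-0.1,0,0,0],
  [76,0,0,-0.4,0,0,0],
  [76,0,0,-0.68,0,0,0],
])

```text
time_s: 15.55
position: [0.4454, -0.1915, 0.1472]
tcp_rot: [[1.0, -0.002, -0.001], [-0.002, -1.0, 0.001], [-0.001, -0.001, -1.0]]
force: [0.6, -0.4, -0.4]
opening: 0.871
grasp_force: 0.0
```

>>> drive_tool([
  [60,0.2,-0.14,0,0,0,0],
  [60,0.4,-0.28,0,0,0,0],
  [60,0.6,-0.4,0,0,0,0],
  [60,0.79,-0.54,0,0,0,0],
])

```text
time_s: 15.95
position: [0.5418, -0.1266, 0.147]
tcp_rot: [[1.0, -0.002, 0.001], [-0.002, -1.0, -0.001], [0.001, 0.001, -1.0]]
force: [0.3, 0.2, 0.7]
opening: 0.699
grasp_force: 0.0
```

>>> drive_tool([
  [60,0.2,-0.14,0,0,0,0],
  [60,0.4,-0.28,0,0,0,0],
  [60,0.6,-0.4,0,0,0,0],
  [60,0.79,-0.54,0,0,0,0],
  [60,0.79,-0.54,0,0,0,0],
  [60,0.79,-0.54,0,0,0,0],
  [60,0.79,-0.54,0,0,0,0],
])

```text
time_s: 16.65
position: [0.6344, -0.0626, 0.1462]
tcp_rot: [[1.0, -0.002, -0.001], [-0.002, -1.0, 0.0], [-0.001, -0.0, -1.0]]
force: [-0.7, -0.4, 1.0]
opening: 0.694
grasp_force: 0.0
```

```bash
python3 - <<'E'
from h import *
s=read_state();print(s['position'],s['tcp_rot'].round(4),s['force'],s['joint_positions'].round(1))
c,W=cap('top');cv2.imwrite('pics/t7.png',cv2.resize(c['color'][100:300,100:420],None,fx=2,fy=2))
q=W[(np.hypot(W[...,0]-.445,W[...,1]+.191)<.045)&(W[...,2]>.06)&(W[...,2]<.15)]
print(len(q),cv2.minEnclosingCircle((q[:,:2]*1000).astype(np.float32)),q[:,2].max())
E
```

```text
[ 0.63437967 -0.06260268  0.14616435] [[ 1.0e+00 -1.9e-03 -1.5e-03]
 [-1.9e-03 -1.0e+00  1.0e-04]
 [-1.5e-03 -1.0e-04 -1.0e+00]] [-0.68528713 -0.35850522  0.98320679] [-15.7  36.3  84.1  -0.   59.7  74.5]
803 ((445.664306640625, -191.20639038085938), 30.804636001586914) 0.10373070012590654
```

View pics/t7.png

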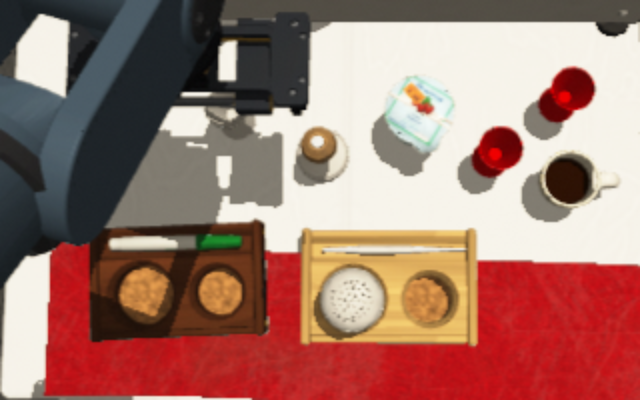

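The shaker sits home in the pale large well (crop 352,300). Now the steel jigger.

>>> drive_tool([
  [60,0.013,-0.012,0.2,0,0,0],
  [60,0.013,-0.012,0.4,0,0,0],
  [60,0.013,-0.012,0.6,0,0,0],
  [60,0.013,-0.012,0.75,0,0,0],
  [60,0.013,-0.012,0.86,0,0,0],
  [60,0.013,-0.012,0.86,0,0,0],
  [60,0.013,-0.012,0.86,0,0,0],
])

```text
time_s: 17.4
position: [0.6371, -0.0613, 0.0435]
tcp_rot: [[1.0, -0.002, 0.0], [-0.002, -1.0, -0.0], [0.0, 0.0, -1.0]]
force: [0.1, 0.4, -0.3]
opening: 0.696
grasp_force: 0.0
```

>>> drive_tool([
  [50,0,0,0,0,0,0],
  [40,0,0,0,0,0,0],
  [34,0,0,0,0,0,0],
  [34,0,0,0,0,0,0],
  [34,0,0,0,0,0,0],
  [34,0,0,0,0,0,0],
])

```text
time_s: 18.0
position: [0.6376, -0.0608, 0.044]
tcp_rot: [[1.0, -0.001, 0.001], [-0.001, -1.0, -0.0], [0.001, 0.0, -1.0]]
force: [-0.9, 0.8, 5.3]
opening: 0.488
grasp_force: 29.9
```

>>> drive_tool([
  [34,0,0,-0.1,0,0,0],
  [34,0,0,-0.25,0,0,0],
  [34,0,0,-0.4,0,0,0],
  [34,0,0,-0.55,0,0,0],
  [34,0,0,-0.67,0,0,0],
  [34,0,0,-0.67,0,0,0],
])

```text
time_s: 18.6
position: [0.6385, -0.0612, 0.1259]
tcp_rot: [[1.0, -0.001, 0.004], [-0.001, -1.0, -0.001], [0.004, 0.001, -1.0]]
force: [0.7, -1.4, -1.0]
opening: 0.491
grasp_force: 30.0
```

>>> drive_tool([
  [34,-0.15,-0.01,0,0,0,0],
  [34,-0.3,-0.02,0,0,0,0],
  [34,-0.45,-0.03,0,0,0,0],
  [34,-0.6,-0.035,0,0,0,0],
  [34,-0.775,-0.042,0,0,0,0],
])

```text
time_s: 19.1
position: [0.543, -0.0556, 0.1228]
tcp_rot: [[1.0, -0.001, -0.001], [-0.001, -1.0, 0.0], [-0.001, -0.0, -1.0]]
force: [0.0, 0.7, -0.2]
opening: 0.487
grasp_force: 30.0
```

>>> drive_tool([
  [34,-0.15,-0.01,0,0,0,0],
  [34,-0.3,-0.02,0,0,0,0],
  [34,-0.45,-0.03,0,0,0,0],
  [34,-0.6,-0.035,0,0,0,0],
  [34,-0.775,-0.042,0,0,0,0],
  [34,-0.775,-0.042,0,0,0,0],
  [34,-0.775,-0.042,0,0,0,0],
  [34,-0.775,-0.042,0,0,0,0],
])

```text
time_s: 19.9
position: [0.4526, -0.051, 0.1236]
tcp_rot: [[1.0, -0.002, 0.002], [-0.002, -1.0, -0.001], [0.002, 0.001, -1.0]]
force: [0.0, -0.7, -1.3]
opening: 0.488
grasp_force: 30.0
```

```bash
python3 - <<'E'
from h import *
s=read_state();print(s['position'],s['tcp_rot'].round(4))
c,W=cap('scene')
q=W[(np.hypot(W[...,0]-.45,W[...,1]+.051)<.035)&(W[...,2]>.05)&(W[...,2]<.16)]
for z in np.arange(.08,.16,.01):
    b=q[abs(q[:,2]-z)<.005]
    if len(b)>10: print(z.round(2),len(b),np.percentile(b,[2,98],axis=0).round(3).tolist())
E
```

```text
[ 0.45263818 -0.05099497  0.12356929] [[ 1.0e+00 -1.5e-03  1.9e-03]
 [-1.5e-03 -1.0e+00 -7.0e-04]
 [ 1.9e-03  7.0e-04 -1.0e+00]]
0.08 43 [[0.43, -0.072, 0.082], [0.461, -0.041, 0.085]]
0.09 131 [[0.431, -0.071, 0.085], [0.459, -0.043, 0.095]]
0.1 107 [[0.435, -0.068, 0.095], [0.458, -0.044, 0.105]]
0.11 71 [[0.439, -0.064, 0.105], [0.454, -0.047, 0.114]]
0.12 56 [[0.439, -0.064, 0.115], [0.454, -0.049, 0.125]]
0.13 162 [[0.436, -0.084, 0.126], [0.463, -0.024, 0.135]]
0.14 181 [[0.433, -0.084, 0.135], [0.465, -0.024, 0.145]]
0.15 268 [[0.43, -0.084, 0.145], [0.469, -0.025, 0.155]]
```

>>> drive_tool([
  [34,-0.005,0,0.12,0,0,0],
  [34,-0.005,0,0.24,0,0,0],
  [34,-0.005,0,0.32,0,0,0],
  [34,-0.005,0,0.4,0,0,0],
  [34,-0.005,0,0.46,0,0,0],
  [34,-0.005,0,0.52,0,0,0],
  [34,-0.005,0,0.57,0,0,0],
  [34,-0.005,0,0.59,0,0,0],
])

```text
time_s: 20.75
position: [0.4503, -0.0504, 0.0522]
tcp_rot: [[1.0, -0.001, -0.001], [-0.001, -1.0, 0.0], [-0.001, -0.0, -1.0]]
force: [0.1, 0.2, -1.4]
opening: 0.49
grasp_force: 30.0
```

>>> drive_tool([
  [34,0,0,0.01,0,0,0],
  [34,0,0,0.02,0,0,0],
  [34,0,0,0.02,0,0,0],
  [34,0,0,0.02,0,0,0],
])

```text
time_s: 21.15
position: [0.4506, -0.0505, 0.0506]
tcp_rot: [[1.0, -0.001, 0.001], [-0.001, -1.0, -0.0], [0.001, 0.0, -1.0]]
force: [0.0, -0.2, -0.6]
opening: 0.49
grasp_force: 30.0
```

>>> drive_tool([
  [34,0,0,0.005,0,0,0],
  [46,0,0,0.005,0,0,0],
  [52,0,0,0.005,0,0,0],
  [54,0,0,0.005,0,0,0],
  [54,0,0,-0.1,0,0,0],
  [54,0,0,-0.3,0,0,0],
  [54,0,0,-0.6,0,0,0],
  [54,0,0,-0.85,0,0,0],
])

```text
time_s: 21.95
position: [0.4503, -0.0504, 0.1535]
tcp_rot: [[1.0, -0.002, -0.0], [-0.002, -1.0, 0.0], [-0.0, -0.0, -1.0]]
force: [1.2, -1.2, 0.9]
opening: 0.624
grasp_force: 0.0
```

>>> drive_tool([
  [60,0.15,0.11,0,0,0,0],
  [60,0.3,0.22,0,0,0,0],
  [60,0.45,0.33,0,0,0,0],
  [60,0.615,0.44,0,0,0,0],
])

```text
time_s: 22.35
position: [0.5244, -0.1037, 0.1525]
tcp_rot: [[1.0, -0.001, -0.0], [-0.001, -1.0, 0.0], [-0.0, -0.0, -1.0]]
force: [0.2, 0.4, 1.2]
opening: 0.69
grasp_force: 0.0
```

>>> drive_tool([
  [60,0.15,0.11,0,0,0,0],
  [60,0.3,0.22,0,0,0,0],
  [60,0.45,0.33,0,0,0,0],
  [60,0.615,0.44,0,0,0,0],
  [60,0.615,0.44,0,0,0,0],
  [60,0.615,0.44,0,0,0,0],
])

```text
time_s: 22.95
position: [0.597, -0.1559, 0.1518]
tcp_rot: [[1.0, -0.002, -0.002], [-0.002, -1.0, 0.001], [-0.002, -0.001, -1.0]]
force: [-0.5, 0.2, 0.1]
opening: 0.688
grasp_force: 0.0
```

```bash
python3 - <<'E'
from h import *
s=read_state();print(s['position'],s['tcp_rot'].round(4))
c,W=cap('scene');cv2.imwrite('pics/s8.png',cv2.resize(c['color'][100:320,80:400],None,fx=2,fy=2))
q=W[(np.hypot(W[...,0]-.45,W[...,1]+.051)<.035)&(W[...,2]>.045)&(W[...,2]<.16)]
for z in np.arange(.05,.1,.01):
    b=q[abs(q[:,2]-z)<.005]
    if len(b)>10: print(z.round(2),len(b),np.percentile(b,[2,98],axis=0).round(3).tolist())
E
```

```text
[ 0.59704088 -0.15592639  0.1518041 ] [[ 1.     -0.0017 -0.0019]
 [-0.0017 -1.      0.001 ]
 [-0.0019 -0.001  -1.    ]]
0.05 49 [[0.436, -0.065, 0.046], [0.452, -0.049, 0.055]]
0.06 65 [[0.432, -0.067, 0.055], [0.452, -0.046, 0.065]]
0.07 153 [[0.429, -0.071, 0.065], [0.466, -0.034, 0.075]]
0.08 215 [[0.426, -0.074, 0.075], [0.468, -0.031, 0.083]]
```

View pics/s8.png

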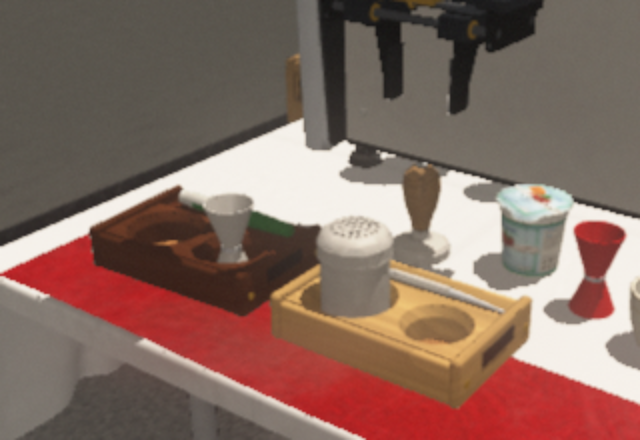

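The steel jigger stands in the dark small well (crop 230,230), rim at about 82 mm, as expected. Now the tamper.

>>> drive_tool([
  [60,0.005,0,0.2,0,0,0],
  [60,0.005,0,0.4,0,0,0],
  [60,0.005,0,0.6,0,0,0],
  [60,0.005,0,0.75,0,0,0],
  [60,0.005,0,0.87,0,0,0],
  [60,0.005,0,0.87,0,0,0],
  [60,0.005,0,0.87,0,0,0],
])

```text
time_s: 23.7
position: [0.5983, -0.156, 0.0482]
tcp_rot: [[1.0, -0.001, -0.0], [-0.001, -1.0, 0.0], [-0.0, -0.0, -1.0]]
force: [0.3, 0.4, 0.1]
opening: 0.69
grasp_force: 0.0
```

>>> drive_tool([
  [45,0,0,0,0,0,0],
  [32,0,0,0,0,0,0],
  [26,0,0,0,0,0,0],
  [26,0,0,0,0,0,0],
  [26,0,0,0,0,0,0],
  [26,0,0,0,0,0,0],
])

```text
time_s: 24.3
position: [0.5988, -0.1559, 0.0485]
tcp_rot: [[1.0, -0.002, 0.001], [-0.002, -1.0, 0.0], [0.001, -0.0, -1.0]]
force: [0.2, 3.1, 3.8]
opening: 0.395
grasp_force: 29.6
```

>>> drive_tool([
  [26,0,0,-0.05,0,0,0],
  [26,0,0,-0.15,0,0,0],
  [26,0,0,-0.25,0,0,0],
  [26,0,0,-0.35,0,0,0],
  [26,0,0,-0.45,0,0,0],
  [26,0,0,-0.55,0,0,0],
  [26,0,0,-0.63,0,0,0],
  [26,0,0,-0.63,0,0,0],
])

```text
time_s: 25.1
position: [0.5996, -0.1568, 0.1256]
tcp_rot: [[1.0, -0.001, 0.003], [-0.001, -1.0, -0.002], [0.004, 0.002, -1.0]]
force: [0.4, -0.5, -5.1]
opening: 0.397
grasp_force: 30.0
```

>>> drive_tool([
  [26,-0.03,-0.04,-0.08,0,0,0],
  [26,-0.1,-0.12,-0.17,0,0,0],
  [26,-0.2,-0.24,-0.17,0,0,0],
  [26,-0.3,-0.36,-0.17,0,0,0],
  [26,-0.4,-0.48,-0.17,0,0,0],
  [26,-0.5,-0.6,-0.17,0,0,0],
  [26,-0.633,-0.767,-0.17,0,0,0],
])

```text
time_s: 25.8
position: [0.5221, -0.0634, 0.1446]
tcp_rot: [[1.0, -0.002, 0.001], [-0.002, -1.0, -0.0], [0.001, 0.0, -1.0]]
force: [1.3, 0.6, -4.5]
opening: 0.396
grasp_force: 30.0
```

>>> drive_tool([
  [26,-0.12,-0.14,0,0,0,0],
  [26,-0.24,-0.28,0,0,0,0],
  [26,-0.36,-0.42,0,0,0,0],
  [26,-0.48,-0.56,0,0,0,0],
  [26,-0.58,-0.68,0,0,0,0],
  [26,-0.633,-0.767,0,0,0,0],
  [26,-0.633,-0.767,0,0,0,0],
  [26,-0.633,-0.767,0,0,0,0],
])

```text
time_s: 26.6
position: [0.448, 0.0278, 0.1443]
tcp_rot: [[1.0, -0.001, 0.002], [-0.001, -1.0, -0.001], [0.002, 0.001, -1.0]]
force: [0.5, -0.6, -5.3]
opening: 0.39
grasp_force: 30.0
```

```bash
python3 - <<'E'
from h import *
s=read_state();print(s['position'],s['tcp_rot'].round(4),s['force'])
c,W=cap('scene');cv2.imwrite('pics/s9.png',cv2.resize(c['color'][80:280,60:340],None,fx=2,fy=2))
q=W[(np.hypot(W[...,0]-.446,W[...,1]-.028)<.045)&(W[...,2]>.05)&(W[...,2]<.19)]
for z in np.arange(.08,.15,.006):
    b=q[abs(q[:,2]-z)<.003]
    if len(b)>10: print(z.round(3),len(b),np.percentile(b,[2,98],axis=0).round(3).tolist())
E
```

```text
[0.44797489 0.02783577 0.14431311] [[ 1.0e+00 -7.0e-04  2.3e-03]
 [-7.0e-04 -1.0e+00 -7.0e-04]
 [ 2.3e-03  7.0e-04 -1.0e+00]] [ 0.49820185 -0.56682986 -5.27080528]
0.098 43 [[0.419, -0.001, 0.098], [0.464, 0.037, 0.101]]
0.104 105 [[0.419, -0.002, 0.101], [0.464, 0.039, 0.107]]
0.11 204 [[0.42, -0.0, 0.107], [0.468, 0.046, 0.113]]
0.116 110 [[0.43, 0.011, 0.113], [0.465, 0.046, 0.118]]
0.122 30 [[0.439, 0.018, 0.119], [0.452, 0.03, 0.124]]
0.128 30 [[0.438, 0.017, 0.125], [0.454, 0.028, 0.131]]
0.134 29 [[0.437, 0.016, 0.131], [0.452, 0.03, 0.137]]
0.14 34 [[0.435, 0.014, 0.137], [0.45, 0.031, 0.143]]
0.146 58 [[0.432, -0.0, 0.143], [0.456, 0.052, 0.149]]
```

View pics/s9.png

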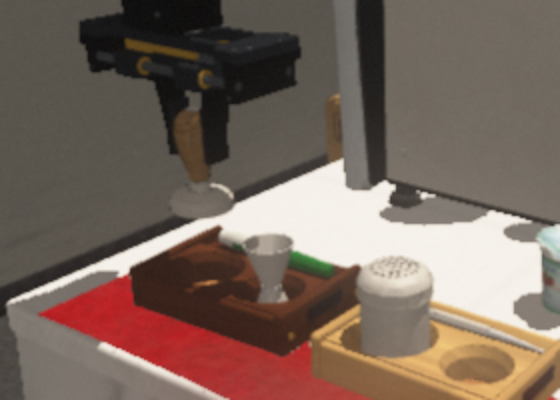

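```bash
cat > tilt.py <<'E'
from h import *
import sys
from scipy.optimize import least_squares
x,y,zb=map(float,sys.argv[1:4])
c,W=cap('scene')
q=W[(np.hypot(W[...,0]-x,W[...,1]-y)<.05)&(W[...,2]>zb-.02)&(W[...,2]<zb+.095)]
# profile radius vs axial height (underside origin)
hs=[0,12,13,20,26,50,70]; 
def prof(p):
    o=p[:3]; a=np.array([p[3],p[4],1]); a/=np.linalg.norm(a); d=q-o; h=d@a; r=np.linalg.norm(d-np.outer(h,a),axis=1); return h,r
h0=q[:,2]-zb
def f(p):
    h,r=prof(p); res=np.full(len(q),.004)
    side=(h<.0105); top=(h>=.0105)&(h<.016)&(r>.012); han=(h>.04)&(h<.052)
    res[side]=r[side]-.0285; res[top]=h[top]-.012
    return np.clip(res,-.004,.004)
best=min((least_squares(f,[x,y,zb+dz,ta,tb],loss='soft_l1',f_scale=.0015,diff_step=1e-3,x_scale=[.01,.01,.01,.1,.1]) for dz in(-.004,0,.004) for ta in(-.1,0,.1) for tb in(-.1,0,.1)),key=lambda s:s.cost)
print('base',best.x[:3].round(4),'tilt deg x,y',np.degrees(best.x[3:]).round(1),best.cost)
# direct plane fit to base top annulus
h,r=prof(best.x);t=(abs(h-.012)<.002)&(r>.013)&(r<.027)
P=q[t];A=np.c_[P[:,:2]-P[:,:2].mean(0),np.ones(len(P))];k=np.linalg.lstsq(A,P[:,2],rcond=None)[0];print(len(P),'plane tilt deg',np.degrees(-k[:2]).round(1))
m=(h>.026)&(h<.09)
for b in np.arange(.03,.09,.01):
    s=q[abs(q[:,2]-zb-b)<.005]
    if len(s)>5: print(b.round(3),len(s),s.min(0).round(3),s.max(0).round(3))
E
python3 tilt.py .447 .028 .096
```

```text
base [0.4484 0.0277 0.1005] tilt deg x,y [ 0.8 -1.4] 0.004345586449513996
158 plane tilt deg [-0.  -2.1]
0.03 51 [0.437 0.016 0.121] [0.454 0.03  0.131]
0.04 55 [0.435 0.013 0.131] [0.453 0.033 0.141]
0.05 94 [ 0.432 -0.002  0.141] [0.459 0.051 0.151]
0.06 154 [ 0.429 -0.004  0.151] [0.461 0.052 0.161]
0.07 157 [ 0.428 -0.003  0.161] [0.462 0.053 0.171]
0.08 184 [ 0.429 -0.005  0.171] [0.461 0.055 0.181]
```

It is tilted by about 2° at most, so the apparent lean (crop 190,160) is perspective. Lower it.

>>> drive_tool([
  [26,-0.013,0,0.12,0,0,0],
  [26,-0.013,0,0.25,0,0,0],
  [26,-0.013,0,0.35,0,0,0],
  [26,-0.013,0,0.42,0,0,0],
  [26,-0.013,0,0.47,0,0,0],
  [26,-0.013,0,0.5,0,0,0],
  [26,-0.013,0,0.5,0,0,0],
])

```text
time_s: 27.4
position: [0.4454, 0.0278, 0.0837]
tcp_rot: [[1.0, -0.002, -0.0], [-0.002, -1.0, 0.0], [-0.0, -0.0, -1.0]]
force: [0.4, 0.0, -4.0]
opening: 0.395
grasp_force: 30.0
```

>>> drive_tool([
  [26,0,0,0.04,0,0,0],
  [26,0,0,0.08,0,0,0],
  [26,0,0,0.12,0,0,0],
  [26,0,0,0.16,0,0,0],
  [26,0,0,0.2,0,0,0],
  [26,0,0,0.23,0,0,0],
  [26,0,0,0.23,0,0,0],
])

```text
time_s: 28.1
position: [0.445, 0.0281, 0.0558]
tcp_rot: [[1.0, -0.001, -0.001], [-0.001, -1.0, 0.0], [-0.001, -0.0, -1.0]]
force: [-0.1, -0.8, -5.1]
opening: 0.395
grasp_force: 30.0
```

>>> drive_tool([
  [26,0,0,0.01,0,0,0],
  [26,0,0,0.014,0,0,0],
  [26,0,0,0.018,0,0,0],
  [26,0,0,0.018,0,0,0],
  [26,0,0,0.018,0,0,0],
])

```text
time_s: 28.6
position: [0.4455, 0.028, 0.0545]
tcp_rot: [[1.0, -0.001, 0.001], [-0.001, -1.0, -0.0], [0.001, 0.0, -1.0]]
force: [0.3, 0.9, -2.1]
opening: 0.389
grasp_force: 29.9
```

>>> drive_tool([
  [36,0,0,0,0,0,0],
  [44,0,0,0,0,0,0],
  [50,0,0,0,0,0,0],
  [50,0,0,-0.1,0,0,0],
  [50,0,0,-0.3,0,0,0],
  [50,0,0,-0.6,0,0,0],
  [50,0,0,-0.85,0,0,0],
])

```text
time_s: 29.3
position: [0.4452, 0.0279, 0.1575]
tcp_rot: [[1.0, -0.001, 0.0], [-0.001, -1.0, -0.0], [0.0, 0.0, -1.0]]
force: [-0.0, 0.2, -0.6]
opening: 0.572
grasp_force: 0.0
```

>>> drive_tool([
  [60,0,0.1,0,0,0,-0.1],
  [60,0,0.3,0,0,0,-0.2],
  [60,0,0.5,0,0,0,-0.3],
  [60,0,0.7,0,0,0,-0.4],
  [60,0,0.9,0,0,0,-0.5],
  [60,0,0.9,0,0,0,-0.525],
  [60,0,0.9,0,0,0,-0.525],
])

```text
time_s: 30.0
position: [0.4451, -0.0808, 0.1563]
tcp_rot: [[0.708, 0.706, 0.0], [0.706, -0.708, -0.0], [-0.0, 0.0, -1.0]]
force: [0.4, -0.5, -1.3]
opening: 0.689
grasp_force: 0.0
```

>>> drive_tool([
  [60,0,0,0,0,0,-0.1],
  [60,0,0,0,0,0,-0.2],
  [60,0,0,0,0,0,-0.3],
  [60,0,0,0,0,0,-0.4],
  [60,0,0,0,0,0,-0.5],
  [60,0,0,0,0,0,-0.522],
  [60,0,0,0,0,0,-0.522],
  [60,0,0,0,0,0,-0.522],
])

```text
time_s: 30.8
position: [0.445, -0.0796, 0.1562]
tcp_rot: [[0.002, 1.0, -0.0], [1.0, -0.002, 0.0], [0.0, -0.0, -1.0]]
force: [-0.2, -0.3, 0.2]
opening: 0.694
grasp_force: 0.0
```

>>> drive_tool([
  [60,-0.17,0.1,0,0,0,0],
  [60,-0.35,0.2,0,0,0,0],
  [60,-0.53,0.31,0,0,0,0],
  [60,-0.711,0.422,0,0,0,0],
])

```text
time_s: 31.2
position: [0.496, -0.166, 0.1562]
tcp_rot: [[0.003, 1.0, -0.0], [1.0, -0.003, 0.0], [0.0, -0.0, -1.0]]
force: [0.5, 0.2, 0.5]
opening: 0.691
grasp_force: 0.0
```

>>> drive_tool([
  [60,-0.17,0.1,0,0,0,0],
  [60,-0.35,0.2,0,0,0,0],
  [60,-0.53,0.31,0,0,0,0],
  [60,-0.711,0.422,0,0,0,0],
  [60,-0.711,0.422,0,0,0,0],
  [60,-0.711,0.422,0,0,0,0],
])

```text
time_s: 31.8
position: [0.5456, -0.2505, 0.1557]
tcp_rot: [[0.003, 1.0, -0.001], [1.0, -0.003, 0.001], [0.001, -0.001, -1.0]]
force: [-0.1, 0.9, -0.6]
opening: 0.69
grasp_force: 0.0
```

```bash
python3 - <<'E'
from h import *
s=read_state();print(s['position'],s['tcp_rot'].round(4),s['joint_positions'].round(1))
c,W=cap('top');cv2.imwrite('pics/t10.png',cv2.resize(c['color'][100:300,100:420],None,fx=2,fy=2))
q=W[(np.hypot(W[...,0]-.597,W[...,1]+.336)<.032)&(W[...,2]>.065)&(W[...,2]<.08)]
print(len(q),cv2.minEnclosingCircle((q[:,:2]*1000).astype(np.float32)))
q=W[(np.hypot(W[...,0]-.446,W[...,1]-.028)<.025)&(W[...,2]>.065)&(W[...,2]<.15)]
print(len(q),cv2.minEnclosingCircle((q[:,:2]*1000).astype(np.float32)),q[:,2].max())
E
```

```text
[ 0.54559317 -0.25050612  0.15573195] [[ 0.0029  1.     -0.0012]
 [ 1.     -0.0029  0.0011]
 [ 0.0011 -0.0012 -1.    ]] [-35.3  33.   89.3   0.   57.8 -35.2]
0 ((0.0, 0.0), 0.0)
293 ((445.0790710449219, 27.019298553466797), 18.09085464477539) 0.10217755207230596
```

View pics/t10.png

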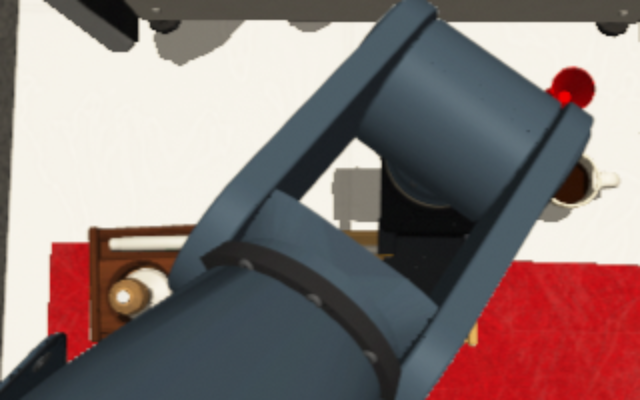

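The tamper stands in the dark large well (crop 128,297) and the arm now hides the red jigger, whose position I measured earlier. Go to it.

>>> drive_tool([
  [60,-0.17,0.1,0,0,0,0],
  [60,-0.35,0.2,0,0,0,0],
  [60,-0.53,0.31,0,0,0,0],
  [60,-0.711,0.431,0,0,0,0],
  [60,-0.711,0.431,0,0,0,0],
  [60,-0.711,0.431,0,0,0,0],
])

```text
time_s: 32.45
position: [0.5968, -0.3348, 0.1557]
tcp_rot: [[0.002, 1.0, -0.002], [1.0, -0.002, 0.002], [0.002, -0.002, -1.0]]
force: [-0.1, 0.2, -0.2]
opening: 0.692
grasp_force: 0.0
```

```bash
python3 - <<'E'
from h import *
s=read_state();print(s['position'])
c,W=cap('scene');cv2.imwrite('pics/s11.png',c['color'][100:320,200:500])
q=W[(np.hypot(W[...,0]-.597,W[...,1]+.336)<.035)&(W[...,2]>.003)&(W[...,2]<.08)]
for z in np.arange(.01,.08,.01):
    b=q[abs(q[:,2]-z)<.005]
    if len(b)>10: print(z.round(2),len(b),np.percentile(b,[2,98],axis=0).round(3).tolist())
E
```

```text
[ 0.59676761 -0.33477654  0.15568179]
0.01 138 [[0.576, -0.356, 0.005], [0.599, -0.322, 0.015]]
0.02 109 [[0.581, -0.352, 0.015], [0.599, -0.325, 0.025]]
0.03 71 [[0.584, -0.348, 0.025], [0.597, -0.329, 0.034]]
0.04 46 [[0.585, -0.348, 0.035], [0.595, -0.33, 0.045]]
0.05 62 [[0.582, -0.351, 0.045], [0.595, -0.328, 0.055]]
0.06 119 [[0.578, -0.354, 0.056], [0.613, -0.323, 0.065]]
0.07 241 [[0.575, -0.357, 0.065], [0.616, -0.318, 0.075]]
0.08 70 [[0.574, -0.358, 0.075], [0.617, -0.316, 0.078]]
```

View pics/s11.png

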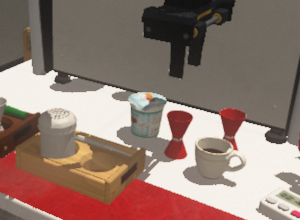

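The gripper is above the left red jigger (crop 180,135), with the pot and cup clear of the x-directed fingers.

>>> drive_tool([
  [60,-0.017,-0.003,0.2,0,0,0],
  [60,-0.017,-0.003,0.4,0,0,0],
  [60,-0.017,-0.003,0.6,0,0,0],
  [60,-0.017,-0.003,0.75,0,0,0],
  [60,-0.017,-0.003,0.87,0,0,0],
  [60,-0.017,-0.003,0.94,0,0,0],
  [60,-0.017,-0.003,0.94,0,0,0],
])

```text
time_s: 33.2
position: [0.5964, -0.3371, 0.0423]
tcp_rot: [[0.001, 1.0, -0.002], [1.0, -0.001, 0.002], [0.002, -0.002, -1.0]]
force: [-0.1, 0.3, 0.8]
opening: 0.689
grasp_force: 0.0
```

>>> drive_tool([
  [50,0,0,0,0,0,0],
  [40,0,0,0,0,0,0],
  [34,0,0,0,0,0,0],
  [34,0,0,0,0,0,0],
  [34,0,0,0,0,0,0],
  [34,0,0,0,0,0,0],
])

```text
time_s: 33.8
position: [0.5977, -0.3388, 0.0444]
tcp_rot: [[0.002, 1.0, 0.001], [1.0, -0.002, -0.001], [-0.001, 0.001, -1.0]]
force: [-1.6, 0.8, 5.4]
opening: 0.494
grasp_force: 29.6
```

>>> drive_tool([
  [34,0,0,-0.1,0,0,0],
  [34,0,0,-0.25,0,0,0],
  [34,0,0,-0.4,0,0,0],
  [34,0,0,-0.55,0,0,0],
  [34,0,0,-0.7,0,0,0],
  [34,0,0,-0.85,0,0,0],
  [34,0,0,-0.85,0,0,0],
])

```text
time_s: 34.5
position: [0.5989, -0.3393, 0.1484]
tcp_rot: [[0.002, 1.0, 0.005], [1.0, -0.002, -0.003], [-0.003, 0.005, -1.0]]
force: [0.4, -0.9, -0.9]
opening: 0.494
grasp_force: 29.7
```

>>> drive_tool([
  [34,0.05,-0.12,0,0,0,0],
  [34,0.11,-0.25,0,0,0,0],
  [34,0.17,-0.38,0,0,0,0],
  [34,0.23,-0.51,0,0,0,0],
  [34,0.28,-0.627,0,0,0,0],
])

```text
time_s: 35.0
position: [0.5207, -0.3035, 0.1443]
tcp_rot: [[0.002, 1.0, -0.002], [1.0, -0.002, 0.002], [0.002, -0.002, -1.0]]
force: [0.3, -0.2, -2.0]
opening: 0.494
grasp_force: 29.7
```

>>> drive_tool([
  [34,0.05,-0.12,0,0,0,0],
  [34,0.11,-0.25,0,0,0,0],
  [34,0.17,-0.38,0,0,0,0],
  [34,0.23,-0.51,0,0,0,0],
  [34,0.28,-0.627,0,0,0,0],
  [34,0.28,-0.627,0,0,0,0],
  [34,0.28,-0.627,0,0,0,0],
  [34,0.28,-0.627,0,0,0,0],
])

```text
time_s: 35.8
position: [0.4479, -0.2715, 0.1453]
tcp_rot: [[0.002, 1.0, 0.001], [1.0, -0.002, -0.001], [-0.001, 0.001, -1.0]]
force: [1.2, 0.7, -1.3]
opening: 0.487
grasp_force: 29.7
```

```bash
python3 - <<'E'
from h import *
s=read_state();print(s['position'],s['tcp_rot'].round(4))
c,W=cap('scene')
q=W[(np.hypot(W[...,0]-.446,W[...,1]+.27)<.035)&(W[...,2]>.06)&(W[...,2]<.19)]
for z in np.arange(.09,.19,.01):
    b=q[abs(q[:,2]-z)<.005]
    if len(b)>10: print(z.round(2),len(b),np.percentile(b,[2,98],axis=0).round(3).tolist())
E
```

```text
[ 0.44793974 -0.27151501  0.14533636] [[ 1.7e-03  1.0e+00  1.1e-03]
 [ 1.0e+00 -1.7e-03 -9.0e-04]
 [-9.0e-04  1.1e-03 -1.0e+00]]
0.1 20 [[0.427, -0.289, 0.103], [0.454, -0.259, 0.105]]
0.11 190 [[0.427, -0.289, 0.105], [0.452, -0.256, 0.115]]
0.12 150 [[0.431, -0.285, 0.115], [0.452, -0.26, 0.124]]
0.13 102 [[0.436, -0.281, 0.125], [0.451, -0.262, 0.134]]
0.14 43 [[0.437, -0.28, 0.135], [0.449, -0.266, 0.144]]
0.15 153 [[0.417, -0.285, 0.146], [0.475, -0.263, 0.155]]
0.16 194 [[0.418, -0.287, 0.155], [0.476, -0.262, 0.165]]
0.17 284 [[0.416, -0.29, 0.165], [0.476, -0.261, 0.175]]
0.18 234 [[0.414, -0.291, 0.175], [0.476, -0.262, 0.185]]
```

>>> drive_tool([
  [34,0,-0.01,0.15,0,0,0],
  [34,0,-0.01,0.3,0,0,0],
  [34,0,-0.01,0.42,0,0,0],
  [34,0,-0.01,0.5,0,0,0],
  [34,0,-0.01,0.57,0,0,0],
  [34,0,-0.01,0.64,0,0,0],
  [34,0,-0.01,0.7,0,0,0],
  [34,0,-0.01,0.74,0,0,0],
])

```text
time_s: 36.65
position: [0.4458, -0.2708, 0.0561]
tcp_rot: [[0.002, 1.0, -0.0], [1.0, -0.002, 0.0], [0.0, -0.0, -1.0]]
force: [-0.3, 0.3, -0.2]
opening: 0.492
grasp_force: 29.7
```

>>> drive_tool([
  [34,0,0,0.02,0,0,0],
  [34,0,0,0.035,0,0,0],
  [34,0,0,0.045,0,0,0],
  [34,0,0,0.045,0,0,0],
  [34,0,0,0.045,0,0,0],
])

```text
time_s: 37.15
position: [0.4458, -0.2709, 0.0514]
tcp_rot: [[0.002, 1.0, 0.0], [1.0, -0.002, -0.0], [-0.0, 0.0, -1.0]]
force: [0.3, -0.6, -0.6]
opening: 0.495
grasp_force: 29.7
```

>>> drive_tool([
  [34,0,0,0.01,0,0,0],
  [34,0,0,0.01,0,0,0],
  [46,0,0,0.01,0,0,0],
  [52,0,0,0.01,0,0,0],
  [54,0,0,0,0,0,0],
  [54,0,0,-0.2,0,0,0],
  [54,0,0,-0.5,0,0,0],
  [54,0,0,-0.95,0,0,0],
])

```text
time_s: 37.95
position: [0.4444, -0.2696, 0.1605]
tcp_rot: [[0.002, 1.0, -0.004], [1.0, -0.002, 0.004], [0.004, -0.004, -1.0]]
force: [1.1, -0.1, -0.1]
opening: 0.623
grasp_force: 0.0
```

>>> drive_tool([
  [54,-0.2,-0.1,-0.1,0,0,0],
  [54,-0.4,-0.2,-0.2,0,0,0],
  [54,-0.7,-0.3,-0.3,0,0,0],
  [54,-1,-0.4,-0.3,0,0,0],
])

```text
time_s: 38.35
position: [0.3978, -0.3923, 0.1993]
tcp_rot: [[0.001, 1.0, 0.002], [1.0, -0.001, -0.003], [-0.003, 0.002, -1.0]]
force: [1.3, -0.3, 0.5]
opening: 0.619
grasp_force: 0.0
```

>>> drive_tool([
  [54,-0.3,0,0,0,0,0],
  [54,-0.6,0,0,0,0,0],
  [54,-1,0,0,0,0,0],
  [54,-1,0,0,0,0,0],
])

```text
time_s: 38.75
position: [0.3969, -0.5176, 0.1972]
tcp_rot: [[0.006, 1.0, 0.002], [1.0, -0.006, -0.007], [-0.007, 0.002, -1.0]]
force: [0.6, 0.1, -0.1]
opening: 0.621
grasp_force: 0.0
```

```bash
python3 - <<'E'
from h import *
s=read_state();print(s['position'],s['time_s'])
c,W=cap('top')
def circ(x,y,r,z0,n):
    q=W[(np.hypot(W[...,0]-x,W[...,1]-y)<r)&(W[...,2]>z0)&(W[...,2]<.15)]
    if len(q)>9: print(n,len(q),cv2.minEnclosingCircle((q[:,:2]*1000).astype(np.float32)),np.percentile(q[:,2],[50,97]).round(4))
circ(.4464,.0277,.03,.06,'tamper');circ(.4502,-.0512,.032,.074,'steel');circ(.445,-.191,.04,.06,'shaker');circ(.446,-.270,.032,.074,'red')
circ(.635,-.255,.045,.06,'pot')
cv2.imwrite('pics/t12.png',cv2.resize(c['color'][110:310,100:420],None,fx=2.4,fy=2.4))
col=c['color'].astype(int); 
for n,x,y in(('marker',.4982,-.0068),('latte',.496,-.228)):
    m=(abs(W[...,0]-x)<.02)&(abs(W[...,1]-y)<.08)&((col.min(-1)>110)|((n=='marker')&(col[...,1]>col[...,2]+25))); 
    q=W[m];print(n,len(q),cv2.minAreaRect((q[:,:2]*1000).astype(np.float32)),np.percentile(q[:,2],[50,95]))
E
```

```text
[ 0.39685105 -0.51764673  0.19723339] 38.75
tamper 295 ((445.26171875, 27.164600372314453), 18.063413619995117) [0.0925 0.0994]
steel 124 ((448.8124694824219, -51.334068298339844), 22.16819190979004) [0.0786 0.0835]
shaker 801 ((445.72650146484375, -191.10885620117188), 30.793611526489258) [0.097  0.1014]
red 130 ((445.8160095214844, -268.7333984375), 22.111053466796875) [0.0784 0.0835]
pot 1019 ((631.2654418945312, -256.1695861816406), 39.80851364135742) [0.0703 0.0731]
marker 420 ((505.5640563964844, -7.3289337158203125), (23.581966400146484, 134.05625915527344), 0.7928377985954285) [0.04543277 0.04849206]
latte 300 ((504.4481201171875, -227.35513305664062), (23.005247116088867, 155.21995544433594), 0.6507595777511597) [0.0362647  0.03982982]
```

View pics/t12.png

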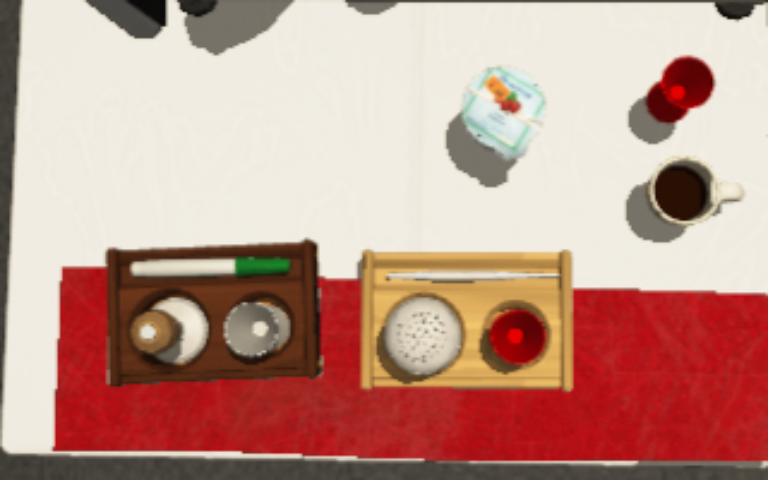

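The final view shows all five things home: tamper (155,332), steel jigger (258,330), marker (210,267), shaker (422,335) and red jigger (516,337). The heights and centres match, and the pen, pot and cup are undisturbed.

```bash
python3 -c "
from rig import order; print(order.hand_in())"
```

```text
the job is handed in; nothing more can be done
None
```

Both bar kits are made up and the job is handed in at about 39 s of the 122 s allowed; the last camera check showed all five things home in their places and the latte pen, cup and cream pot undisturbed.

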